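# Park the oilstone in its sensing dock

## Robot

A 6-joint arm with a two-finger parallel gripper is mounted at the origin on a cart in front of the work surface, level with it; the furniture and walls round the work are solid. World frame = base frame: x ahead of the robot, y to its left, z up, the work surface at z = 0. Lengths are in m, angles in degrees, forces in N, time in s.
With the tool pointing down it reaches from about 0.35 to 0.975 m from the base axis. Payload 4.9 kg.
Tool frame: the origin (TCP) lies midway between the tips of the shut fingers; the grasp point (between the pads) lies 19 mm behind it; z points along the fingers, y is the line along which they close (so a half turn about z gives the same grasp; the last joint's range is limited). The gripper opens to 85 mm and grips with 20 to 120 N. Pads are 22 mm wide; open, the fingers measure 114 mm over their backs; the gripper's body (76 mm by 85 mm) begins 54 mm behind the grasp point. The pads swing forward as they close: fully open they stand 13 mm farther back than shut.
Start: joints at [-6.818, 3.019, 92.412, -0, 84.569, -6.818], TCP at [0.625, 0, 0.231] pointing down, gripper open.
Joint ranges: [-172.51, 172.51], [-57.92, 126.97], [3.15, 148.05], [-58.71, 238.71], [5.1, 150.11], [-179.66, 179.66]. Speed limits (degrees/s): [147.25, 147.25, 180, 180, 180, 180].

## Interface

Orientations are given as a 3x3 rotation matrix whose columns are the frame's x, y, z axes.
In Python, from rig import * gives the robot as it stands.
- The arm moves only by the tool apply_moves, never from a script. Its argument "moves" is a list of rows, each a list of 4 numbers: the shift along the tool's x, y, z in units of 30 mm (1.0 is 30 mm), then the turn about the tool's z in units of 6 degrees (1.0 is 6 degrees). In form: [[tx, ty, tz, twist], ...]. A call has 1 to 20 rows; each row shifts and turns the commanded pose from where the row before left it, along the tool's axes as they then stand; what a row does not reach is not made up. A row lasts 1/8 s, in which the tool goes at most 62.5 mm and 10.7 degrees, less where a joint would pass 70% of its speed; a pose out of reach is approached as far as the arm can. A call is refused whole if a number of a shift passes 1 or a number of a turn 1, either way. A call with a gripper value outside its range is refused whole. "gripper" is the opening, from -1 (shut) to 1 (fully open), set as the call begins (left out, the last holds). The fingers move at their own pace and stop on an object; the grip force is fixed at half the most. Time passes only in rows, so rows that do not move let the fingers close. It gives the time, the measured TCP pose, the force, the opening and the grip force at its end, in the units of the state.
- read_state(): the state, without advancing time (a new reading comes with each control period).
- read_camera(name): name is "scene" or "side" or "wrist"; returns a dict with "color" (384x512x3 uint8, blue, green, red), "fx", "fy", "cx", "cy" (pixels), "position" and "rotation" of the camera in the world; the wrist camera has in their place "mount" (4x4, takes a point from camera to tool coordinates, whose origin is the TCP and whose axes are the flange's). Camera axes: x right, y up, looking along -z (the intrinsics and any distortion apply to the point x, -y, -z); pixel columns grow to the right and rows downward; lengths in m; the calibration is good to about 2 mm. A picture is of the moment at which its call begins: read the wrist's pose just before it. There is no depth.
- hand_in(): hands the job in; it is judged then, once.
Trained networks look in a picture, given as the dict that the camera call returned (one of the last four; its "shot" number tells which), for a name from the list of things; names that differ only in an ending like _2 or _b are one class to them, and where a whole thing is asked for, a point or a joint stands for the part that bears it (a point fixed in the world has none). Each returns a list of dicts, best first, with "conf" (0 to 1); they miss things now and then, are a little off and sometimes report something else, mostly with a low value. They report only what shows in the picture. A call takes as long as a camera call.
- regions_of(picture, thing): "mask" (384x512 bool, what is visible of it).
- spot_point(picture, thing): "at" ([x, y, z] in m, in world coordinates, good to about 4 mm: a listed point, or the origin of a listed thing).
The state is a dict: "time": time; "joint_pos": joint angles; "qd": joint speeds; "joint_torque": joint torques, N m; "ee_pos": TCP position; "tool_rot": TCP orientation; "ft_force": force on the tool from outside, world axes, zero at the start; "wrist_torque": the same for the moment, N m; "gripper_width": finger opening in m; "gripper_force": force on a finger pad.
Only numpy, scipy, OpenCV 4.12 (cv2) and the standard library are available. Lean on these libraries where they do the work, as an engineer would, in place of code of your own. Each camera call takes 0.05 s, during which the arm holds its last target. There are 200 camera calls.

## Task

Put the oilstone back in its wooden dock, right way up and lying flat on the dock's floor, so that its weight holds the dock's little sensing pin down. Lower it in rather than dropping it, and leave the sanding block where it lies.

Things in the scene. Friction and masses are not known exactly. Their poses are not given: they have to be found in the camera images.
- oilstone: Loose grey sharpening stone on a dark wooden base, about 0.55 kg. Base 62 x 190 mm (own x by y), 16 mm high; centred on it the stone, 50 x 150 mm, top 34 mm above the underside; 20 mm end rims rise to 24 mm. Origin: centre of underside; y along its length, z up. Starts flat on the bench, roughly along world x. Grip across the stone's 50 mm width (sides 16 to 34 mm up).
- dock: Shallow wooden tray fixed to the bench, 94 x 222 mm outside (own x by y), a black switch body 16 mm high outside its -y end. Pocket 82 x 210 mm takes the oilstone lengthwise, either way round, with 10 mm play all round. Floor 8 mm, rims 18 mm above the bench; long rims are open over the middle 80 mm. Origin: centre of underside, on the bench; z up. Lies roughly along world x.
- pin (a joint): Sensing pin of the dock: steel, 10 mm across, standing 6 mm out of the pocket floor on its centre line, 55 mm from the middle towards the switch body (dock y = -55 mm). Value: how far it is pressed, m; 0 = free, about 0.006 = flush with the floor. A spring lifts it (0.5 N at first, 2 N when flush); the oilstone's weight alone holds it down.
- sanding_block: Bystander: plain cork block wrapped in sandpaper, 64 x 110 x 29 mm, loose on the bench, much shorter than the oilstone and without a base. Origin: centre of underside; y along its length, z up. Leave it alone.

How it is judged:
By the outcome, as a careful person would: the job done as asked, in the order asked, and still so for the second after the job is handed in, with the robot touching nothing.
It also fails if it takes over 29 s, if anything falls off the work surface, if the arm or the gripper's body presses on something with over 40 N, if the wrist force passes 120 N, or if a joint passes its speed limit or range.

## Working session

There is one attempt and no reset: what is moved stays moved. The work goes in short steps, Python scripts to look and compute and a tool call to move; the robot and the scene stay as the last step left them, time stands still between calls to the robot, and variables do not carry over. Pictures are saved under pics/ and viewed, at most 10 in all, crops included, and the job is handed in when it is done.

Besides the shell and the picture viewer there is one more tool, called after "Request:" in YAML: its name, and indented under it one key for each argument. apply_moves: Moves the arm, as the interface text tells. Its arguments: {"type":"object","properties":{"moves":{"type":"array"},"gripper":{"type":"number"}},"required":["moves"]}

```bash
mkdir -p pics; ls; cat > h.py <<'E'
from rig import *
import numpy as np, cv2
def rays(p,uv,z):
    uv=np.atleast_2d(uv).astype(float); R=np.array(p["rotation"]);c=np.array(p["position"])
    d=np.c_[(uv[:,0]-p["cx"])/p["fx"],-(uv[:,1]-p["cy"])/p["fy"],-np.ones(len(uv))]@R.T
    return c+d*((z-c[2])/d[:,2])[:,None]
E
python3 - <<'E'
from h import *
for n in("scene","side"):
    p=read_camera(n);cv2.imwrite(f"pics/{n}0.png",p["color"])
    print(n,[k for k in p],np.round(p["position"],3))
    for t in("oilstone","dock","pin","sanding_block"):
        for s in spot_point(p,t)[:2]: print(t,"pt",np.round(s["at"],3),round(s["conf"],2))
        for r in regions_of(p,t)[:2]:
            m=r["mask"].astype(np.uint8);c=max(cv2.findContours(m,0,2)[0],key=cv2.contourArea)
            for z in(0.02,):
                w=rays(p,c[:,0],z)[:,:2].astype(np.float32);print("  rect",round(r["conf"],2),m.sum(),cv2.minAreaRect(w),np.round(cv2.boxPoints(cv2.minAreaRect(c)).mean(0)))
print(read_state())
E
```

```text
pics
scene ['color', 'fx', 'fy', 'cx', 'cy', 'position', 'rotation', 'shot'] [0.17  0.261 0.556]
oilstone pt [ 0.532 -0.28  -0.   ] 0.98
  rect 0.92 1921 ((0.5240512490272522, -0.2716951072216034), (0.19734257459640503, 0.08862373232841492), 5.5546770095825195) [272. 204.]
dock pt [ 0.552 -0.13  -0.   ] 0.89
dock pt [ 0.526 -0.28   0.001] 0.4
  rect 0.73 3767 ((0.5531641840934753, -0.12088451534509659), (0.24251039326190948, 0.1084771454334259), 7.509927272796631) [224. 239.]Traceback (most recent call last):
  File "<stdin>", line 6, in <module>
ValueError: it knows: dock, oilstone, sanding_block
```

```bash
python3 - <<'E'
from h import *
ims=[]
for n in("scene","side"):
    p=read_camera(n);ims.append(p["color"])
    print(n,np.round(p["position"],3))
    for t in("oilstone","dock","sanding_block"):
        for s in spot_point(p,t)[:2]: print(t,"pt",np.round(s["at"],3),round(s["conf"],2))
        for r in regions_of(p,t)[:1]:
            m=r["mask"].astype(np.uint8);c=max(cv2.findContours(m,0,2)[0],key=cv2.contourArea)
            w=rays(p,c[:,0],0.02)[:,:2].astype(np.float32);print("  rect",round(r["conf"],2),m.sum(),cv2.minAreaRect(w),np.round(cv2.boxPoints(cv2.minAreaRect(c)).mean(0)))
cv2.imwrite("pics/a.png",cv2.resize(ims[0][100:340,80:400],None,fx=2.5,fy=2.5,interpolation=3))
cv2.imwrite("pics/b.png",cv2.resize(ims[1],None,fx=1.5,fy=1.5,interpolation=3))
print(read_state())
E
```

```text
scene [0.17  0.261 0.556]
oilstone pt [ 0.528 -0.278  0.002] 0.77
  rect 0.76 2011 ((0.5255394577980042, -0.27183544635772705), (0.19888116419315338, 0.09438106417655945), 6.086594581604004) [272. 204.]
dock pt [ 0.554 -0.132  0.001] 0.58
  rect 0.59 3666 ((0.5535492300987244, -0.1221882700920105), (0.24175506830215454, 0.10542880743741989), 8.160636901855469) [224. 238.]
sanding_block pt [ 0.542 -0.43   0.001] 0.55
  rect 0.92 954 ((0.5389203429222107, -0.4268597662448883), (0.1005307212471962, 0.12935331463813782), 88.1354751586914) [299. 172.]
side [ 0.338 -0.953  0.538]
oilstone pt [ 0.528 -0.275  0.004] 0.95
  rect 0.58 2637 ((0.5276445746421814, -0.28255510330200195), (0.19853685796260834, 0.09740553796291351), 5.722935199737549) [241. 193.]
dock pt [ 0.554 -0.134 -0.002] 0.98
  rect 0.94 2593 ((0.5596650838851929, -0.14674808084964752), (0.24489931762218475, 0.11908353120088577), 6.71426248550415) [234. 158.]
sanding_block pt [ 0.538 -0.431 -0.001] 0.72
  rect 0.79 2221 ((0.5407949090003967, -0.4381984770298004), (0.11848979443311691, 0.09001923352479935), 0.025264445692300797) [275. 240.]
{'time': 0.95, 'joint_pos': array([-6.81780053e+00,  3.01938028e+00,  9.24109003e+01,  1.43151240e-03,
        8.45694054e+01, -6.81701272e+00]), 'qd': array([-0.03813075,  0.00398054,  0.04068944, -0.06569167, -0.04412737,
        0.09388527]), 'joint_torque': array([-1.65918245e-04, -3.93692279e+01, -3.70470715e+01, -1.21956268e-04,
        5.48438456e-04, -1.74633112e-05]), 'ee_pos': array([6.24988972e-01, 1.30690037e-05, 2.31320002e-01]), 'tool_rot': array([[ 1.61143698e-05,  1.00000000e+00,  8.39334149e-06],
       [ 1.00000000e+00, -1.61145716e-05,  2.40461068e-05],
       [ 2.40462420e-05,  8.39295400e-06, -1.00000000e+00]]), 'ft_force': array([ 0.3475153 , -0.36496844, -0.52238251]), 'wrist_torque': array([-0.02201942, -0.01148879,  0.00378758]), 'gripper_force': 0.0, 'gripper_width': 0.08534638995302453}
```

View pics/a.png

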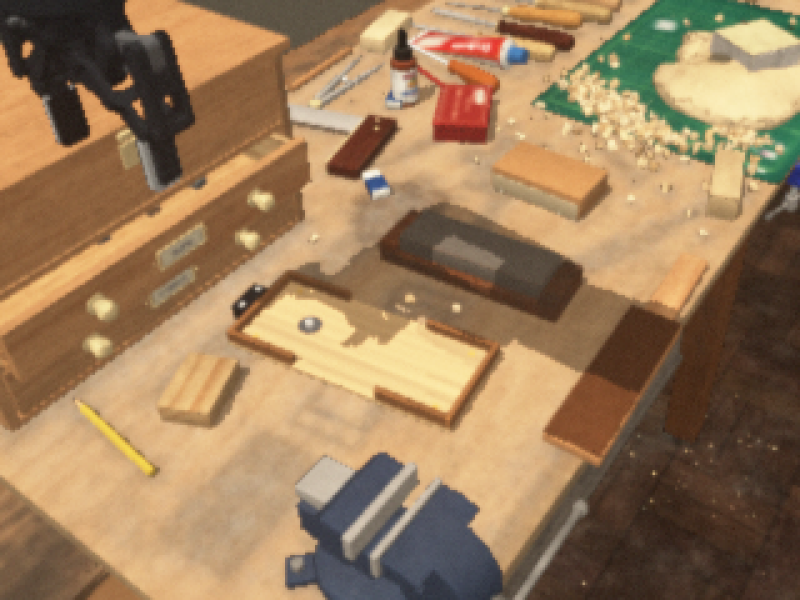

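View pics/b.png

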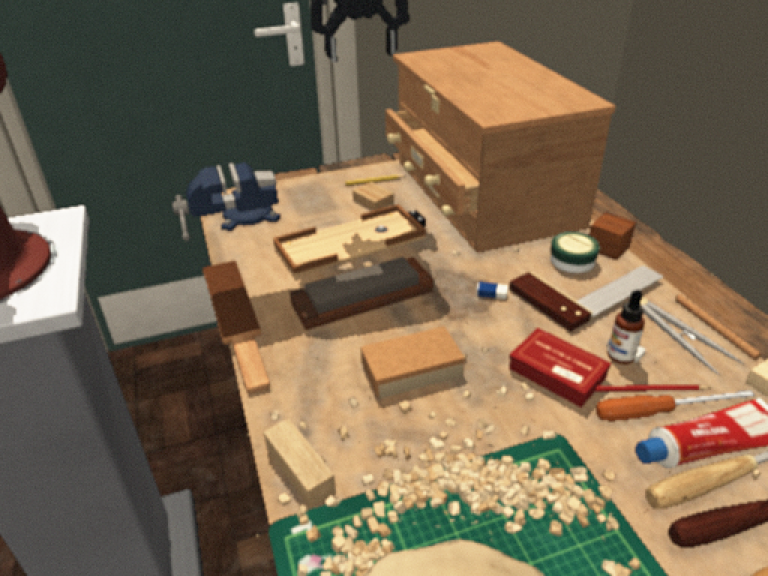

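Request:
apply_moves:
  moves:
    - [-0.9,-0.4,0,0]
    - [-0.9,-0.4,0,0]
    - [-0.9,-0.4,0,0]
    - [-0.9,-0.4,0,0]
    - [-0.9,-0.4,0,0]
    - [-0.9,-0.4,0,0]
    - [-0.9,-0.4,0,1]
    - [0,0,0,1]
    - [0,0,0,1]
    - [0,0,0,1]
    - [0,0,0,1]
    - [0,0,0,1]
    - [0,0,0,1]
    - [0,0,0,1]
    - [0,0,0,1]
    - [0,0,0,1]
    - [0,0,0,1]
    - [0,0,0,1]
    - [0,0,0,1]
    - [0,0,0,1]
  gripper: 1

```text
time: 3.45
ee_pos: [0.541, -0.189, 0.2314]
tool_rot: [[0.995, 0.101, 0.0], [0.101, -0.995, -0.0], [0.0, 0.0, -1.0]]
ft_force: [-0.2, -0.4, 0.1]
gripper_width: 0.0852
gripper_force: 0.0
```

```bash
cat >> h.py <<'E'
def wcam():
    s=read_state();p=dict(read_camera("wrist"));M=np.array(p["mount"]);R=np.array(s["tool_rot"])
    p["rotation"]=R@M[:3,:3];p["position"]=np.array(s["ee_pos"])+R@M[:3,3];return s,p
def rect(p,t,z,k=0):
    m=regions_of(p,t)[k]["mask"].astype(np.uint8);c=max(cv2.findContours(m,0,2)[0],key=cv2.contourArea)
    return cv2.minAreaRect(rays(p,c[:,0],z)[:,:2].astype(np.float32)),c
E
python3 - <<'E'
from h import *
s,p=wcam();print(s["time"],s["ee_pos"],np.round(s["tool_rot"],3),np.round(p["mount"],3),list(p))
for t,z in(("oilstone",.016),("dock",.018)):
    for q in spot_point(p,t)[:2]:print(t,np.round(q["at"],4),q["conf"])
    try: print(rect(p,t,z)[0])
    except Exception as e: print(e)
cv2.imwrite("pics/c.png",cv2.resize(p["color"],None,fx=1.5,fy=1.5))
E
```

```text
3.45 [ 0.54101434 -0.18899941  0.23138903] [[ 0.995  0.101  0.   ]
 [ 0.101 -0.995 -0.   ]
 [ 0.     0.    -1.   ]] [[-0.     0.957  0.291  0.073]
 [ 1.     0.     0.001  0.   ]
 [ 0.001  0.291 -0.957 -0.143]
 [ 0.     0.     0.     1.   ]] ['color', 'fx', 'fy', 'cx', 'cy', 'mount', 'shot', 'rotation', 'position']
((0.5256547331809998, -0.27719518542289734), (0.1930994838476181, 0.06652519106864929), 5.519741058349609)
dock [ 0.5547 -0.1293  0.0008] 0.82
((0.5610482096672058, -0.13100136816501617), (0.23878994584083557, 0.09581847488880157), 7.8056182861328125)
```

View pics/c.png

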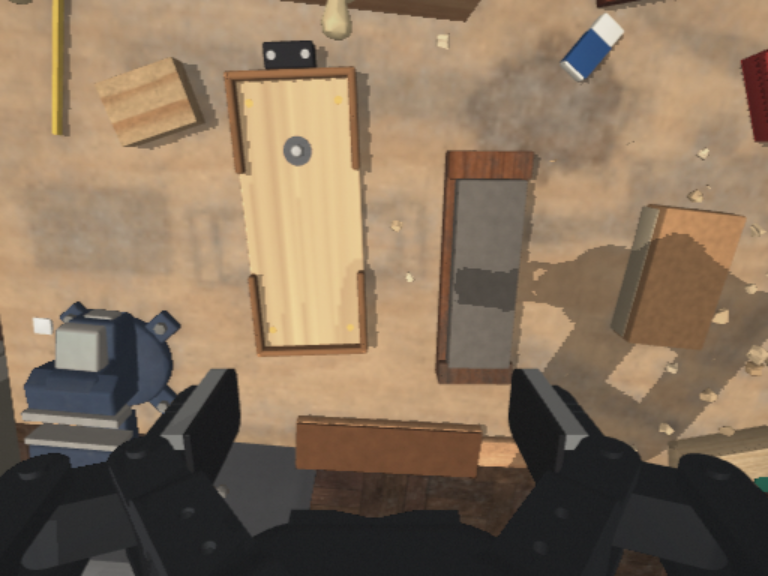

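```bash
python3 - <<'E'
from h import *
s,p=wcam()
def go(n,px,z):
    w=rays(p,np.array(px)/1.5,z)[:,:2];TL,TR,BR,BL=w
    d=(TL+TR-BL-BR)/2;print(n,w.round(4).tolist(),w.mean(0).round(4),"ang",np.degrees(np.arctan2(d[1],d[0])).round(2),np.linalg.norm(d).round(4),np.linalg.norm((TL+BL-TR-BR)/2).round(4))
go("dock",[(225,72),(356,67),(367,352),(258,355)],.018)
go("stone",[(457,180),(530,180),(518,368),(447,368)],.034)
go("rims",[(447,151),(537,151),(514,383),(438,383)],.024)
print("pin",rays(p,np.array([297,150])/1.5,.012))
for n in("scene","side"):
    q=read_camera(n);print(n,rect(q,"oilstone",.02)[0],[spot_point(q,t)[0]["at"].round(4).tolist() if hasattr(spot_point(q,t)[0]["at"],'round') else spot_point(q,t)[0]["at"] for t in("oilstone","dock")])
E
```

```text
dock [[0.6542, -0.0714], [0.6672, -0.1632], [0.4501, -0.1931], [0.4376, -0.1018]] [ 0.5523 -0.1324] ang 7.91 0.219 0.0924
stone [[0.5987, -0.2433], [0.6042, -0.2955], [0.4563, -0.3162], [0.4502, -0.2588]] [ 0.5273 -0.2785] ang 6.96 0.1493 0.0552
rims [[0.6178, -0.2346], [0.6247, -0.2998], [0.4375, -0.3196], [0.4307, -0.2556]] [ 0.5277 -0.2774] ang 6.22 0.1883 0.0649
pin [[ 0.60671608 -0.12407756  0.012     ]]
scene ((0.5251582860946655, -0.27159592509269714), (0.1994377076625824, 0.09098325669765472), 5.7211456298828125) [[0.5279, -0.2781, -0.0006], [0.5523, -0.132, -0.0029]]
side ((0.5267576575279236, -0.28159743547439575), (0.19714473187923431, 0.09938332438468933), 6.709629535675049) [[0.5278, -0.2735, 0.0005], [0.5528, -0.132, -0.0019]]
```

Request:
apply_moves:
  moves:
    - [-0.25,0.97,0.9,-0.08]
    - [-0.25,0.97,0.9,0]
    - [-0.25,0.97,0.9,0]
    - [0,0,0.9,0]
    - [0,0,0.9,0]
    - [0,0,0.9,0]
    - [0,0,0.7,0]
    - [0,0,0.5,0]
    - [0,0,0.38,0]
    - [0,0,0.2,0]
    - [0,0,0,0]
  gripper: 1

```text
time: 5.72
ee_pos: [0.5283, -0.2782, 0.0159]
tool_rot: [[0.994, 0.113, -0.0], [0.113, -0.994, 0.0], [-0.0, -0.0, -1.0]]
ft_force: [0.3, 0.5, 0.2]
gripper_width: 0.0856
gripper_force: 0.0
```

Request:
apply_moves:
  moves:
    - [0,0,0,0]
    - [0,0,0,0]
    - [0,0,0,0]
    - [0,0,0,0]
    - [0,0,0,0]
  gripper: -1

```text
time: 6.35
ee_pos: [0.529, -0.2786, 0.017]
tool_rot: [[0.994, 0.113, 0.001], [0.113, -0.994, -0.001], [0.001, 0.001, -1.0]]
ft_force: [0.2, 0.8, 5.4]
gripper_width: 0.0486
gripper_force: 66.2
```

Request:
apply_moves:
  moves:
    - [0,0,-0.1,0]
    - [0,0,-0.3,0]
    - [0,0,-0.6,0]
    - [0,0,-0.6,0]
    - [0,0,-0.4,0]
    - [0,0,0,0]
    - [0,0,0,0]
  gripper: -1

```text
time: 7.22
ee_pos: [0.5279, -0.278, 0.0755]
tool_rot: [[0.994, 0.113, -0.001], [0.113, -0.994, 0.0], [-0.001, -0.001, -1.0]]
ft_force: [0.1, 0.2, -4.6]
gripper_width: 0.0484
gripper_force: 65.2
```

```bash
python3 - <<'E'
from h import *
s,p=wcam();print(s["time"],s["ee_pos"],s["ft_force"],s["wrist_torque"])
q=read_camera("side")
cv2.imwrite("pics/d.png",np.vstack([cv2.resize(p["color"],(400,300)),cv2.resize(q["color"][60:240,130:370],(400,300))]))
E
```

```text
7.225 [ 0.52785063 -0.27802527  0.0755014 ] [ 0.09689395  0.24482076 -4.58900665] [ 0.01480321 -0.0012042  -0.03411667]
```

View pics/d.png

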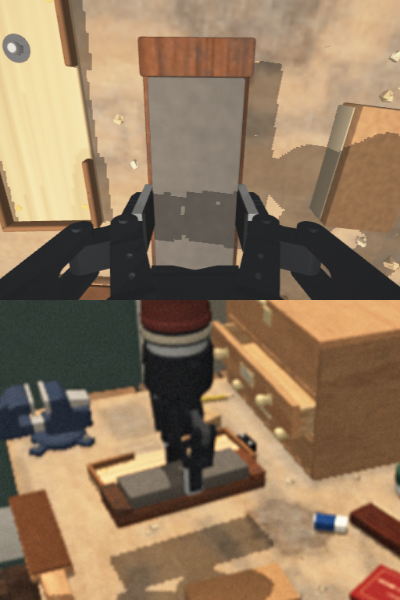

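```bash
python3 - <<'E'
from h import *
s,p=wcam();R=np.array(s["tool_rot"])
for px,z in(([(138,38),(255,37)],.0825),([(147,76),(244,76)],.0925)):
    w=rays(p,np.array(px)*1.28,z);print(((w-s["ee_pos"])@R).round(4))
print(p["fx"],p["cx"])
E
```

```text
[[ 0.0927 -0.0288 -0.0077]
 [ 0.0931  0.0313 -0.0078]]
[[ 0.074  -0.0234 -0.0177]
 [ 0.0739  0.0249 -0.0178]]
307.16058097889504 249.17706456223252
```

Request:
apply_moves:
  moves:
    - [0.23,-0.79,0,-0.2]
    - [0.24,-0.79,0,0]
    - [0.23,-0.79,0,0]
    - [0.24,-0.79,0,0]
    - [0.23,-0.79,0,0]
    - [0.24,-0.79,0,0]
    - [0,0,0.4,0]
    - [0,0,0.5,0]
    - [0,0,0,0]
    - [0,0,0,0]
  gripper: -1

```text
time: 8.62
ee_pos: [0.5514, -0.1323, 0.0485]
tool_rot: [[0.991, 0.133, -0.001], [0.133, -0.991, 0.0], [-0.001, -0.0, -1.0]]
ft_force: [-0.7, -0.3, -4.4]
gripper_width: 0.0486
gripper_force: 65.0
```

```bash
python3 - <<'E'
from h import *
s,p=wcam();print(s["time"],s["ee_pos"],s["ft_force"],s["wrist_torque"])
cv2.imwrite("pics/e.png",cv2.resize(p["color"],None,fx=1.5,fy=1.5))
E
```

```text
8.625 [ 0.55141751 -0.13233995  0.04852205] [-0.72365878 -0.33758876 -4.36158348] [0.0135822  0.00582841 0.04306446]
```

View pics/e.png

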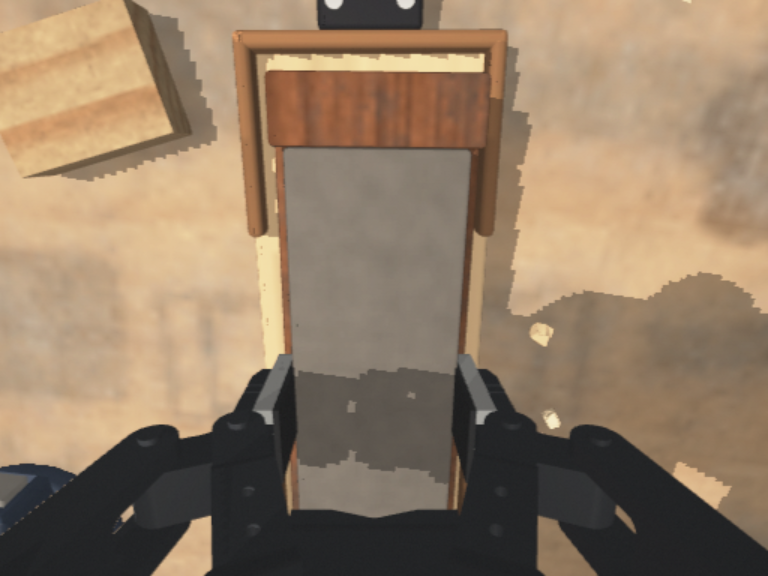

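Request:
apply_moves:
  moves:
    - [0.07,-0.06,0.1,0]
    - [0,0,0.15,0]
    - [0,0,0.15,0]
    - [0,0,0.15,0]
    - [0,0,0.1,0]
    - [0,0,0.05,0]
    - [0,0,0.04,0]
    - [0,0,0,0]
    - [0,0,0,0]
  gripper: -1

```text
time: 9.8
ee_pos: [0.5537, -0.1297, 0.027]
tool_rot: [[0.991, 0.134, 0.0], [0.134, -0.991, -0.0], [0.0, 0.0, -1.0]]
ft_force: [-0.1, 0.9, -3.3]
gripper_width: 0.0486
gripper_force: 65.2
```

Request:
apply_moves:
  moves:
    - [0,0,0.03,0]
    - [0,0,0.03,0]
    - [0,0,0,0]
    - [0,0,0,0]
  gripper: -1

```text
time: 10.3
ee_pos: [0.5537, -0.1297, 0.0251]
tool_rot: [[0.991, 0.134, 0.0], [0.134, -0.991, -0.0], [0.0, 0.0, -1.0]]
ft_force: [0.9, -0.3, -1.9]
gripper_width: 0.0484
gripper_force: 65.3
```

Request:
apply_moves:
  moves:
    - [0,0,0.02,0]
    - [0,0,0.02,0]
    - [0,0,0,0]
    - [0,0,0,0]
  gripper: -1

```text
time: 10.8
ee_pos: [0.5537, -0.1298, 0.025]
tool_rot: [[0.991, 0.134, -0.0], [0.134, -0.991, 0.0], [-0.0, -0.0, -1.0]]
ft_force: [-5.0, 1.4, 6.3]
gripper_width: 0.0485
gripper_force: 66.3
```

Request:
apply_moves:
  moves:
    - [0,0,-0.03,0]
    - [0,0,0,0]
    - [0,0,0,0]
    - [0,0,0,0]
    - [0,0,-0.3,0]
    - [0,0,-0.5,0]
    - [0,0,-0.8,0]
    - [0,0,-0.9,0]
    - [0,0,-0.9,0]
    - [0,0,-0.9,0]
    - [0,0,-0.9,0]
    - [0,0,0,0]
    - [0,0,0,0]
  gripper: 0.8

```text
time: 12.42
ee_pos: [0.5531, -0.1295, 0.1801]
tool_rot: [[0.991, 0.134, -0.001], [0.134, -0.991, 0.0], [-0.001, -0.0, -1.0]]
ft_force: [-0.2, 0.2, -0.7]
gripper_width: 0.0769
gripper_force: 0.0
```

```bash
python3 - <<'E'
from h import *
s,p=wcam();q=read_camera("side");print(s["time"],s["ee_pos"],s["gripper_width"])
cv2.imwrite("pics/f.png",np.vstack([cv2.resize(p["color"],(400,300)),cv2.resize(q["color"][100:220,150:310],(400,300))]))
E
```

```text
12.425 [ 0.55311186 -0.12954938  0.18012041] 0.07685369508882653
```

View pics/f.png

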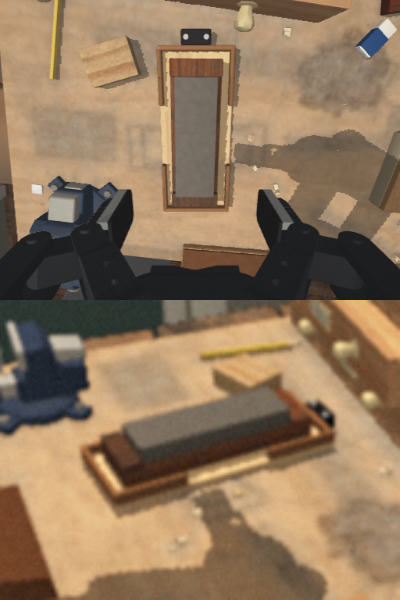

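The last picture shows the stone inside the pocket: base at columns 169–222, pocket at 163–231, with floor visible at both ends. It lies level and the gripper is clear.

```bash
python3 -c "
from rig import *
print(hand_in())"
```

```text
the job is handed in; nothing more can be done
None
```

The oilstone is back in its dock, lowered in, right way up and, by the camera view and contact height, flat on the floor; pin travel couldn't be read directly. I didn't touch the sanding block, and the job was handed in at about 12.5 s.

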